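# Shift the gearbox lever into the marked gear

### The arm

A 7-joint arm with a two-finger parallel gripper is mounted at the origin on a cart in front of the work surface, level with it; the furniture and walls round the work are solid. World frame = base frame: x ahead of the robot, y to its left, z up, the work surface at z = 0. Lengths are in mm, angles in rad, forces in N, time in s.
With the tool pointing down it reaches from about 400 to 875 mm from the base axis. Payload 4.4 kg.
Tool frame: the origin (TCP) lies at the centre of the arm's flange, where the gripper is bolted on; the fingertips stand env.tcp_to_tips ahead of it and the grasp point (between the pads) lies 155 mm ahead of it (env.tcp_to_tips is the distance from the TCP to the fingertips, in mm); z points along the fingers, y is the line along which they close (so a half turn about z gives the same grasp; the last joint's range is limited). The gripper opens to 85 mm and grips with 20 to 120 N. Pads are 22 mm wide; open, the fingers measure 114 mm over their backs; the gripper's body (76 mm by 85 mm) begins 54 mm behind the grasp point. The pads swing forward as they close: fully open they stand 13 mm farther back than shut.
Start: joints at [1.197, 0.628, 0.038, 1.517, -0.027, 0.996, -0.02], TCP at [196.947, -619.457, 404.713] pointing down, gripper open.
Joint ranges: [-3.06, 3.06], [-0.37, 2.12], [-1.25, 1.32], [0.18, 2.47], [-1.1, 4.24], [0.23, 1.98], [-2.94, 2.94]. Speed limits (rad/s): [2.57, 2.57, 3.14, 3.14, 3.14, 3.14, 3.14].

### API

Orientations are given as a rotation vector (axis times angle).
In Python, from cell import env gives the robot as it stands. The module is installed in compiled form; this text tells all that it offers.
- The arm moves only by the shell command python3 -m handwheel 'ROWS' [FORCE]. ROWS is JSON, a list of rows, each a list of 3 entries, a list of its own where there are three numbers: the finger opening in mm, from 0 to 85.4, then the shift along the tool's x, y, z in mm, then the turn about the tool's z in rad. In form: [[grip, [dx, dy, dz], twist], ...]. A call has 1 to 5 rows; each row shifts and turns the commanded pose from where the row before left it, along the tool's axes as they then stand; what a row does not reach is not made up. A row lasts 1/8 s, in which the tool goes at most 62.5 mm and 10.7 degrees, less where a joint would pass 70% of its speed; a pose out of reach is approached as far as the arm can. A call is refused whole if a number of a shift passes 62.5 or a number of a turn 0.188, either way. A call with a gripper value outside its range is refused whole. The fingers move at their own pace and stop on an object; FORCE is the grip in N (left out, the last holds). Time passes only in rows, so rows that do not move let the fingers close. It gives the time, the measured TCP pose, the force, the opening and the grip force at its end, in the units of the state.
- env.get_obs(): the state, without advancing time (a new reading comes with each control period).
- env.camera(name): name is "scene" or "top" or "wrist"; returns the picture (420x560x3 uint8, red, green, blue); there is no depth.
- env.camera_model(name): a dict with "fov_y" (degrees; the focal length in pixels is half the picture's height over the tangent of half this angle, whatever the lens; pixels are square), "cx", "cy" (the principal point, pixels), "R" (3x3) and "t" (3): a world point X has camera coordinates R X + t; the wrist camera has in their place "T_tool_cam" (4x4, takes a point from camera to tool coordinates, whose origin is the TCP and whose axes are the flange's). Camera axes: x right, y down, z forward; pixel columns grow to the right and rows downward; lengths in mm; the calibration is good to about 2 mm. A picture is of the moment at which its call begins: read the wrist's pose just before it. camera_model takes no time and is no camera call.
- env.close_job(): hands the job in; it is judged then, once.
The state is a dict: "clock": time; "qpos": joint angles; "dq": joint speeds; "joint_torque": joint torques, N m; "ee_pos": TCP position; "orientation": TCP orientation; "wrist_force": force on the tool from outside, world axes, zero at the start; "ft_torque": the same for the moment, N m; "width": finger opening in mm; "gripper_force": force on a finger pad.
Only numpy, scipy, OpenCV 4.12 (cv2) and the standard library are available. Lean on these libraries where they do the work, as an engineer would, in place of code of your own. Each camera call takes 0.05 s, during which the arm holds its last target. There are 200 camera calls.

### The job

Shift the gearbox by pushing its black lever with the fingertips: out of the middle slot into the cross channel, across, and fully home in the slot whose end carries the green plug. Only push the lever, never grip or pinch its handle between the fingers, and leave the loose things on the table where they stand. Finish clear of the lever, which stays in gear.

Things in the scene. Friction and masses are not known exactly. Their poses are not given: they have to be found in the camera images.
- gearbox: Grey gearbox fixed to the table: flange 156 x 206 mm, 90 mm high to the top of its gate plate; a blue motor (up to 86 mm high) sticks out of its far side to 138 mm from the origin, a steel shaft out of its right. Origin on the table under the gate's centre. +x points to its far side (away from the robot within 0.35 rad), +y to its left, z up.
- gate_centre (a point): Centre of the gate in the aluminium plate, 90 mm above the table; axes as the gearbox. Three slots along x at y = -25, 0, +25 mm, 13 mm wide, joined at their middles by a cross channel (neutral) along y at x = 0, 18 mm wide, corners rounded. The gate stops the 8 mm stem: it changes column only within about 5 mm of x = 0. It starts near the near end of the middle slot.
- lever_grip (a point): Middle of the lever's black pear-shaped handle, on its axis, z up the lever. Round, 35 mm thick at most; reaches 45 mm down and 36 mm up from here (top at most 190 mm over the table). The lever tilts about a point 10 mm above the table under the gate's centre, 140 mm from here: upright this is 150 mm over the table; it goes 39 mm near or far and 41 mm left or right.
- lever_stem (a point): Point of the lever's axis 80 mm from its pivot, level with the gate plate's top when upright: shows which part of the gate the stem is in.
- lever_fore (a joint): Tilt of the lever along the slots, rad: 0 in the cross channel (neutral), +0.28 fully home in a far (+x) slot, -0.28 fully home in a near slot. Friction holds it where it is left (about 2 N at the handle moves it); no springs.
- lever_side (a joint): Tilt of the lever across the slots, rad: +0.30 at the left column (+y), 0 middle column, -0.30 right column. Same friction, no springs.
- plug_green: The green marker plug, a disc of 18 mm diameter and 5 mm height on the gate plate (origin at its underside, 90 mm above the table). It sits just beyond the closed end of one of the four outer slots, at x = +-42.5 mm, y = +-25 mm of the gearbox; white plugs of the same size are at the other three. The signs differ from start to start.
- grip_near: The near face of the lever's handle (named in the gearbox's frame). Its origin is the same point as lever_grip.
- grip_far: The far face of the lever's handle (named in the gearbox's frame). Its origin is the same point as lever_grip.
- grip_left: The left face of the lever's handle (named in the gearbox's frame). Its origin is the same point as lever_grip.
- grip_right: The right face of the lever's handle (named in the gearbox's frame). Its origin is the same point as lever_grip.
- lid: Bystander: the dark brown teapot lid, 80 mm across, 34 mm high, loose on the table beside the gearbox; origin at its underside.
- cup: Bystander: the mauve clay cup, 65 mm across, 47 mm high, loose on the table beside the gearbox; origin at its underside.
- cork: Bystander: the mottled cork block, 58 x 55 x 22 mm, loose on the table beside the gearbox; origin at its underside.
- mallet: Bystander: the wooden mallet lying on its side, 150 x 93 x 35 mm, loose on the table beside the gearbox; origin at its underside.
- tin: Bystander: the grey tin, 55 mm across, 58 mm high, loose on the table beside the gearbox; origin at its underside.

How it is judged (in metres and radians):
On the way:
1. the lever has gone across the neutral channel to an outer column ((value of joint lever_side above 0.2 rad or value of joint lever_side below -0.2 rad) and value of joint lever_fore between -0.15 and 0.15 rad), for 0.02 s.
At the end, for the whole second after the job is handed in: The lever is at rest in the slot at the green plug (stem within 32 mm of the plug's centre, seen from above), fully home: tilted at least 0.245 of 0.28 rad along the slot and at least 0.24 of 0.30 rad to that side ((value of joint lever_side above 0.24 rad or value of joint lever_side below -0.24 rad) and (value of joint lever_fore above 0.245 rad or value of joint lever_fore below -0.245 rad) and horizontal distance between lever_stem and plug_green below 0.032 m and velocity of joint lever_fore between -0.05 and 0.05 rad/s); the robot touches nothing.
It fails at once if the lever's handle is pinched between the fingers (fingers press on opposite faces of it, over 2 N each) ((contact force between the fingers and grip_near above 2 N and contact force between the fingers and grip_far above 2 N) or (contact force between the fingers and grip_left above 2 N and contact force between the fingers and grip_right above 2 N)).
It fails at once if a loose bystander is moved more than 20 mm, or lifted (distance of any of lid, cup, cork, mallet, tin from where it was at the start of the episode above 0.02 m).
It also fails if it takes over 51 s, if anything falls off the work surface, if the arm or the gripper's body presses on something with over 40 N, if the wrist force passes 120 N, or if a joint passes its speed limit or range.

## Working session

There is one attempt and no reset: what is moved stays moved. The work goes in short steps, Python scripts to look and compute and a shell command to move; the robot and the scene stay as the last step left them, time stands still between calls to the robot, and variables do not carry over. Pictures are saved under pics/ and viewed, at most 10 in all, crops included, and the job is handed in when it is done.

```bash
mkdir -p pics
python3 - <<'E'
from cell import env
import cv2,numpy as np
o=env.get_obs();print({k:np.round(v,3) for k,v in o.items()},env.tcp_to_tips)
for n in("scene","top"):
    cv2.imwrite(f"pics/{n}0.png",env.camera(n)[:,:,::-1]);m=env.camera_model(n);print(n,m)
print(env.camera_model("wrist"))
E
```

```text
{'clock': np.float64(0.0), 'qpos': array([ 1.197,  0.629,  0.038,  1.518, -0.027,  0.996, -0.02 ]), 'dq': array([-0.001,  0.001,  0.   ,  0.   ,  0.002, -0.001,  0.   ]), 'joint_torque': array([-0.0000e+00, -5.6340e+01,  1.2260e+00, -1.9345e+01,  1.1000e-02,
        1.1000e-02, -0.0000e+00]), 'ee_pos': array([ 196.85 , -619.149,  403.775]), 'orientation': array([-3.103e+00, -4.810e-01,  1.000e-03]), 'wrist_force': array([ 0.414, -0.404, -0.353]), 'ft_torque': array([-0.009,  0.024,  0.025]), 'gripper_force': np.float64(0.0), 'width': np.float64(85.546)} 173.4
scene {'fov_y': 44.315451981243015, 'cx': 277.99596718980706, 'cy': 213.37414454542218, 'R': array([[ 0.66389309, -0.74775898, -0.01012294],
       [-0.59004585, -0.51545601, -0.62141049],
       [ 0.45944734,  0.41852313, -0.78341977]]), 't': array([-329.82065319,  423.12674868, 1395.22056306])}
top {'fov_y': 57.129299826795325, 'cx': 277.6460406962159, 'cy': 212.2688528293713, 'R': array([[ 0.01129062, -0.99985588,  0.01267801],
       [-0.9988813 , -0.01186005, -0.04577649],
       [ 0.04592026, -0.01214698, -0.99887125]]), 't': array([  36.51091327,  540.74691715, 1120.70192058])}
{'fov_y': 60.3072611437778, 'cx': 275.46710514464627, 'cy': 208.13817543355196, 'T_tool_cam': array([[ 1.02962148e-03, -9.51570470e-01, -3.07428984e-01,
         7.88374008e+01],
       [ 9.99999342e-01,  8.24548319e-04,  7.96948170e-04,
        -7.93108302e-02],
       [-5.04862292e-04, -3.07429603e-01,  9.51570693e-01,
         3.12902735e+01],
       [ 0.00000000e+00,  0.00000000e+00,  0.00000000e+00,
         1.00000000e+00]])}
```

View pics/scene0.png

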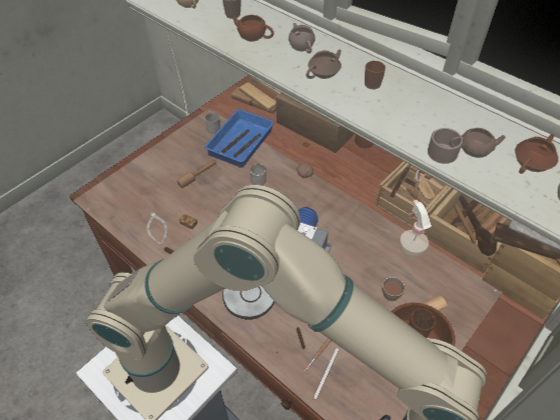

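View pics/top0.png

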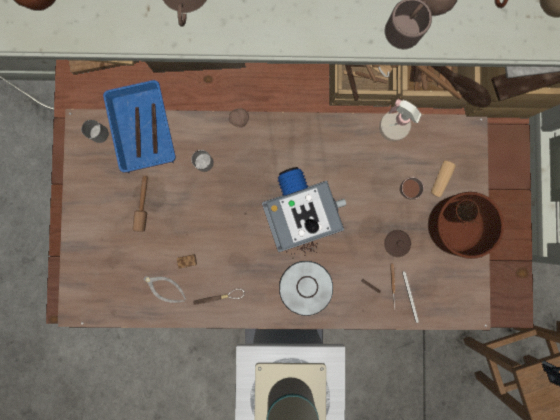

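The top picture shows the gearbox at about (303,215), the motor up at (291,180), the green plug at about (291,203) and the lever knob at (312,226). The arm is clear on the right. I'll zoom in.

Run:
```python
import cv2
a=cv2.imread("pics/top0.png")[160:260,250:360]
cv2.imwrite("pics/top0c.png",cv2.resize(a,None,fx=6,fy=6,interpolation=cv2.INTER_CUBIC))
```

```text
(no output)
```

View pics/top0c.png

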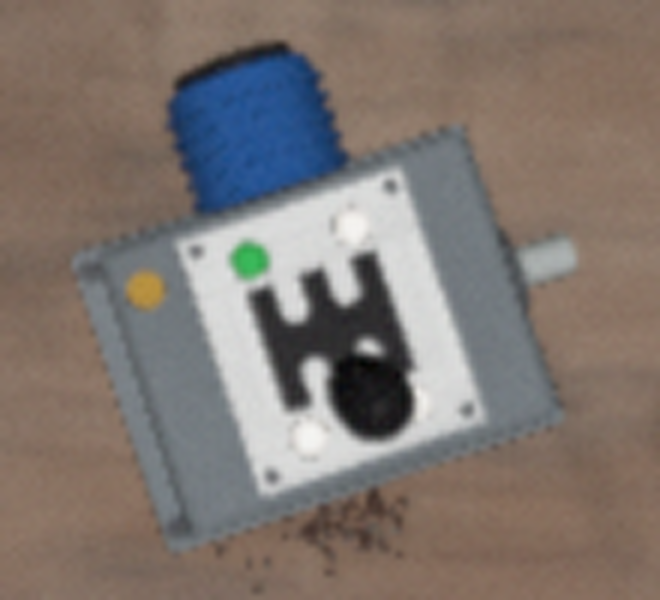

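The crop shows the green plug at crop (250,261), which is the far-left slot. White plugs are at (352,227) and (310,438), and the knob is at (372,397). Next I fit the gearbox pose.

```bash
cat > h.py <<'E'
import numpy as np
from cell import env
from scipy.spatial.transform import Rotation
from scipy.optimize import least_squares
def ray(n,u,v,z):
    m=env.camera_model(n);f=210/np.tan(np.radians(m["fov_y"]/2))
    d=m["R"].T@[(u-m["cx"])/f,(v-m["cy"])/f,1];c=-m["R"].T@m["t"]
    return (c+d*(z-c[2])/d[2])[:2]
E
python3 - <<'E'
from h import *
P=lambda u,v,z:ray("top",250+(u+.5)/6-.5,160+(v+.5)/6-.5,z)
W=np.array([P(250,261,95),P(352,227,95),P(310,438,95)])
L=np.array([[42.5,25],[42.5,-25],[-42.5,25]])
rot=lambda a:np.array([[np.cos(a),-np.sin(a)],[np.sin(a),np.cos(a)]])
s=least_squares(lambda p:(L@rot(p[2]).T+p[:2]-W).ravel(),[470,0,.3]);print(s.x,s.fun)
k=P(372,397,155);print("knob box",rot(s.x[2]).T@(k-s.x[:2]))
o=env.get_obs();R=Rotation.from_rotvec(o["orientation"]).as_matrix();print(R.round(3))
print("tool yaw",np.arctan2(R[1,0],R[0,0]))
for n,b in (("near",[-95,0]),):
    t=s.x[:2]+rot(s.x[2])@b; print(n,t,"tool shift",R.T@(np.r_[t,403.8]-o["ee_pos"]))
E
```

```text
[ 5.30090138e+02 -3.03448903e+01  3.39569242e-01] [-0.14806028  0.40719189  0.44153623 -0.46634392 -0.29347596  0.05915203]
knob box [-32.42904592  -1.89037438]
[[ 0.953  0.303 -0.001]
 [ 0.303 -0.953  0.002]
 [-0.    -0.002 -1.   ]]
tool yaw 0.3078476910065195
near [440.51480659 -61.98758165] tool shift [ 401.01093115 -457.17865339    0.85133479]
```

```bash
R='[0,[33,-38,0],0]'; python3 -m handwheel '[[0,[34,-38,0],-0.03],[0,[34,-38,0],0],[0,[34,-38,0],0],[0,[34,-38,0],0],[0,[34,-38,0],0]]' && python3 -m handwheel '[[0,[33,-38,0],0],[0,[33,-38,0],0],[0,[33,-38,0],0],[0,[33,-38,0],0]]'
```

```text
clock: 0.72
ee_pos: [296.2, -382.8, 404.5]
orientation: [-3.097, -0.528, -0.0]
wrist_force: [0.5, 0.6, -0.2]
width: 0.3
gripper_force: 0.0
clock: 1.23
ee_pos: [370.3, -195.7, 404.7]
orientation: [3.097, 0.528, 0.0]
wrist_force: [0.8, 0.1, 0.1]
width: -0.1
gripper_force: 0.0
```

```bash
python3 -m handwheel '[[0,[30,-29,0],0],[0,[30,-29,0],0],[0,[25,-25,0],0],[0,[0,0,0],0],[0,[0,0,0],0]]'
cat >> h.py <<'E'
C=np.array([530.1,-30.3]);A=.3396
rot=lambda a:np.array([[np.cos(a),-np.sin(a)],[np.sin(a),np.cos(a)]])
def box():
    o=env.get_obs();return rot(A).T@(o["ee_pos"][:2]-C),o["ee_pos"][2]-env.tcp_to_tips,o
E
python3 - <<'E'
from h import *
import cv2
b,z,o=box();R=Rotation.from_rotvec(o["orientation"]).as_matrix();print(b,z,np.arctan2(R[1,0],R[0,0]),o["clock"])
cv2.imwrite("pics/w1.png",env.camera("wrist")[:,:,::-1])
E
```

```text
clock: 1.85
ee_pos: [422.2, -91.3, 404.5]
orientation: [3.097, 0.528, -0.002]
wrist_force: [-0.2, 0.6, 0.0]
width: 0.1
gripper_force: 0.0
[-122.02757595  -21.59552813] 231.11560347042754 0.337459217481053 1.85
```

View pics/w1.png

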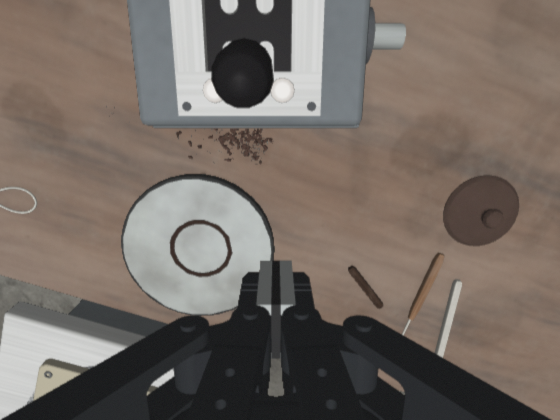

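```bash
python3 -m handwheel '[[0,[0,-11,50],0],[0,[0,-11,50],0],[0,[25,0,0],0],[0,[25,0,0],0],[0,[0,0,0],0]]' && python3 -m handwheel '[[0,[9,0,0],0],[0,[9,0,0],0],[0,[9,0,0],0],[0,[9,0,0],0],[0,[0,0,0],0]]'
python3 - <<'E'
from h import *
import cv2
b,z,o=box();print(b,z,o["wrist_force"])
cv2.imwrite("pics/t2.png",cv2.resize(env.camera("top")[140:280,230:370,::-1],None,fx=4,fy=4))
E
```

```text
clock: 2.52
ee_pos: [463.7, -54.1, 304.6]
orientation: [3.097, 0.527, 0.002]
wrist_force: [-0.1, -0.3, 0.3]
width: 0.3
gripper_force: 0.0
clock: 3.15
ee_pos: [497.5, -40.9, 304.8]
orientation: [-3.096, -0.53, -0.003]
wrist_force: [-0.0, -0.0, -0.4]
width: 0.0
gripper_force: 0.0
[-34.26773567   0.84805072] 131.38930162297348 [-0.0195381  -0.03496625 -0.39955018]
```

View pics/t2.png

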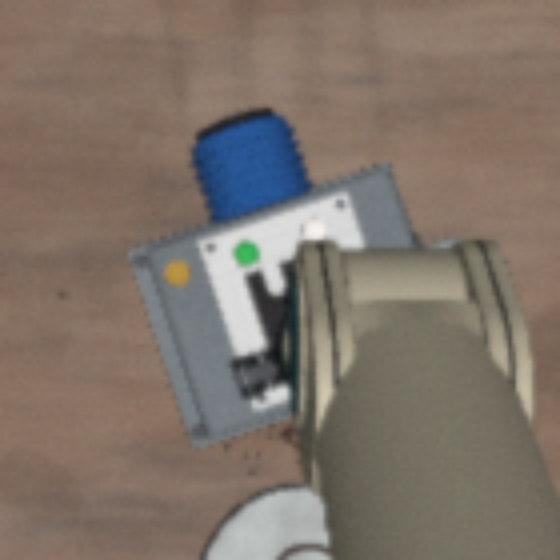

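The arm hides the lever in the top view, so I'll use the wrist camera.

Run:
```python
from h import *
import cv2
cv2.imwrite("pics/w3.png",env.camera("wrist")[:,:,::-1])
```

```text
(no output)
```

View pics/w3.png

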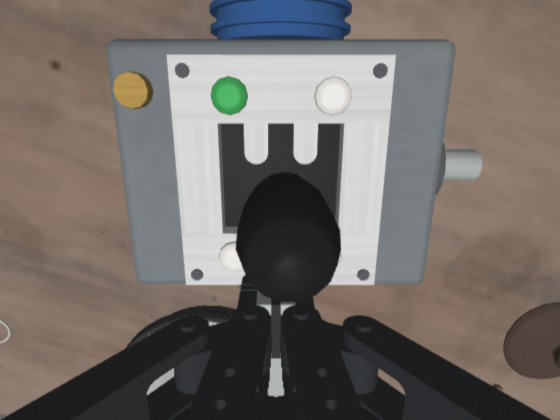

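The gate lines up with the picture. The knob centre at (288,240) puts the handle near box x ≈ -4, y ≈ -3, so it is almost in neutral. I'll push 4 mm more, back off, raise the tips to 150 and go round to the right side.

```bash
python3 -m handwheel '[[0,[4,0,0],0],[0,[0,0,0],0],[0,[-30,0,0],0],[0,[0,30,-10],0],[0,[0,30,-9],0]]' && python3 -m handwheel '[[0,[30,0,0],0],[0,[30,0,0],0],[0,[0,0,0],0]]'
python3 - <<'E'
from h import *
import cv2
b,z,o=box();print(b,z,o["wrist_force"])
cv2.imwrite("pics/w4.png",env.camera("wrist")[:,:,::-1])
E
```

```text
clock: 3.88
ee_pos: [492.1, -107.2, 324.2]
orientation: [-3.097, -0.53, -0.001]
wrist_force: [0.0, 0.0, 0.2]
width: 0.4
gripper_force: 0.0
clock: 4.25
ee_pos: [550.4, -85.7, 323.8]
orientation: [-3.096, -0.531, -0.005]
wrist_force: [-0.3, 0.4, 0.6]
width: -0.3
gripper_force: 0.0
[  0.70359005 -58.99773476] 150.43644450297236 [-0.26195024  0.38165199  0.64181417]
```

View pics/w4.png

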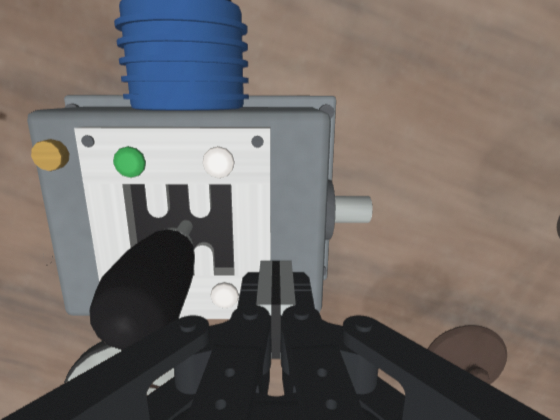

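The stem at (186,230) is in the cross channel, between the tongue ends at rows 215 and 245. Now I push left.

```bash
python3 -m handwheel '[[0,[0,-20,0],0],[0,[0,-10,0],0],[0,[0,-10,0],0],[0,[0,-10,0],0],[0,[0,-8,0],0]]' && python3 -m handwheel '[[0,[0,-6,0],0],[0,[0,-3,0],0],[0,[0,0,0],0]]'
python3 - <<'E'
from h import *
import cv2
b,z,o=box();print(b,z,rot(A).T@o["wrist_force"][:2])
cv2.imwrite("pics/w5.png",env.camera("wrist")[:,:,::-1])
E
```

```text
clock: 4.92
ee_pos: [528.8, -31.7, 323.7]
orientation: [3.097, 0.528, -0.0]
wrist_force: [-0.5, -1.1, 0.5]
width: 0.0
gripper_force: 0.8
clock: 5.3
ee_pos: [526.4, -23.4, 323.7]
orientation: [-3.097, -0.528, -0.0]
wrist_force: [-0.6, -0.5, -0.3]
width: -0.1
gripper_force: 0.3
[-1.25073739  7.70938295] 150.31995557711585 [-0.70032603 -0.25095455]
```

View pics/w5.png

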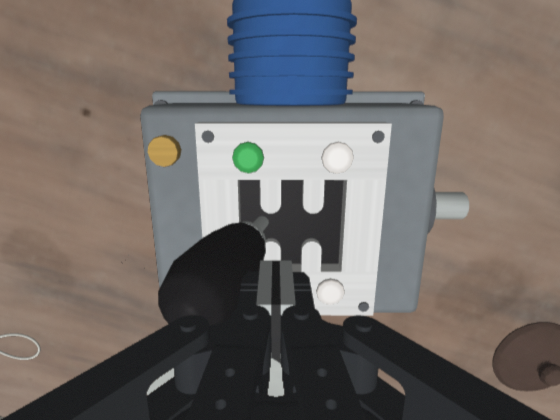

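The stem at (262,223) is still about 6 mm short of the left column centre, column 250. I keep pushing until it stops.

```bash
python3 -m handwheel '[[0,[0,-3,0],0],[0,[0,-3,0],0],[0,[0,0,0],0]]'; python3 -m handwheel '[[0,[0,-2,0],0],[0,[0,0,0],0]]';python3 -m handwheel '[[0,[0,-2,0],0],[0,[0,0,0],0]]'
```

```text
clock: 5.72
ee_pos: [524.2, -17.8, 323.7]
orientation: [-3.097, -0.529, -0.0]
wrist_force: [0.5, -1.2, -0.2]
width: 0.1
gripper_force: 0.5
clock: 5.98
ee_pos: [523.6, -16.2, 323.8]
orientation: [3.097, 0.528, 0.0]
wrist_force: [0.9, -2.8, -0.1]
width: 0.2
gripper_force: 0.9
clock: 6.22
ee_pos: [523.1, -14.9, 323.8]
orientation: [3.096, 0.527, 0.001]
wrist_force: [1.3, -5.0, -0.6]
width: 0.4
gripper_force: 1.9
```

The force has risen to 5 N, so the lever is at the left end. I go round to the near side.

```bash
python3 -m handwheel '[[0,[0,25,0],0],[0,[-30,0,0],0],[0,[-30,0,0],0],[0,[0,-25,6],0],[0,[0,-26,6],0]]' && python3 -m handwheel '[[0,[10,0,0],0],[0,[10,0,0],0],[0,[9,0,0],0],[0,[9,0,0],0],[0,[0,0,0],0]]'; python3 -m handwheel '[[0,[9,0,0],0],[0,[9,0,0],0],[0,[6,0,0],0],[0,[0,0,0],0]]'
python3 - <<'E'
from h import *
import cv2
b,z,o=box();print(b,z,rot(A).T@o["wrist_force"][:2])
cv2.imwrite("pics/w6.png",env.camera("wrist")[:,:,::-1])
E
```

```text
clock: 6.85
ee_pos: [457.1, -8.7, 311.8]
orientation: [-3.096, -0.526, -0.0]
wrist_force: [0.4, 0.9, 0.3]
width: 0.1
gripper_force: 0.0
clock: 7.48
ee_pos: [494.2, 2.8, 311.6]
orientation: [3.097, 0.527, 0.001]
wrist_force: [-0.4, -0.4, -0.5]
width: -0.1
gripper_force: 0.0
clock: 7.98
ee_pos: [516.9, 11.2, 311.6]
orientation: [-3.097, -0.529, -0.002]
wrist_force: [-0.2, -0.1, -0.4]
width: 0.2
gripper_force: 0.0
[ 1.39372563 43.56770046] 138.22624540104871 [-0.25601759 -0.01294614]
```

View pics/w6.png

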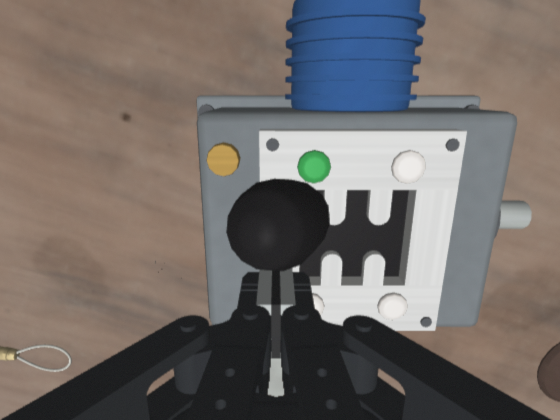

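The knob at (278,225) is in the left column and leaning far. I push on until it stops.

```bash
python3 -m handwheel '[[0,[3,0,0],0],[0,[3,0,0],0],[0,[0,0,0],0]]'; python3 -m handwheel '[[0,[3,0,0],0],[0,[0,0,0],0]]';python3 -m handwheel '[[0,[2,0,0],0],[0,[0,0,0],0]]'
```

```text
clock: 8.4
ee_pos: [521.9, 13.0, 311.6]
orientation: [-3.097, -0.528, 0.0]
wrist_force: [-0.3, -1.1, 1.2]
width: 0.2
gripper_force: 0.5
clock: 8.65
ee_pos: [524.9, 14.0, 311.7]
orientation: [-3.097, -0.528, -0.0]
wrist_force: [-0.7, -0.1, 0.1]
width: 0.2
gripper_force: 0.6
clock: 8.9
ee_pos: [526.1, 14.4, 311.5]
orientation: [3.097, 0.528, -0.003]
wrist_force: [-3.5, -1.0, -0.0]
width: 0.4
gripper_force: 1.7
```

```bash
python3 -m handwheel '[[0,[2,0,0],0],[0,[1,0,0],0],[0,[0,0,0],0]]' && python3 -m handwheel '[[0,[-20,0,0],0],[0,[-30,0,0],0],[0,[-30,0,-30],0],[0,[-30,0,-40],0],[0,[0,0,0],0]]'
python3 - <<'E'
from h import *
import cv2
b,z,o=box();print(b,z,rot(A).T@o["wrist_force"][:2])
cv2.imwrite("pics/w7.png",env.camera("wrist")[:,:,::-1])
E
```

```text
clock: 9.28
ee_pos: [528.1, 15.1, 311.2]
orientation: [3.097, 0.528, -0.007]
wrist_force: [-6.2, -2.4, 0.4]
width: -0.1
gripper_force: 3.3
clock: 9.9
ee_pos: [426.0, -21.4, 384.5]
orientation: [3.096, 0.526, 0.012]
wrist_force: [1.0, 0.0, 0.3]
width: 0.2
gripper_force: 0.0
[-95.21822886  43.10857081] 211.10752040132664 [ 0.94347205 -0.31803035]
```

View pics/w7.png

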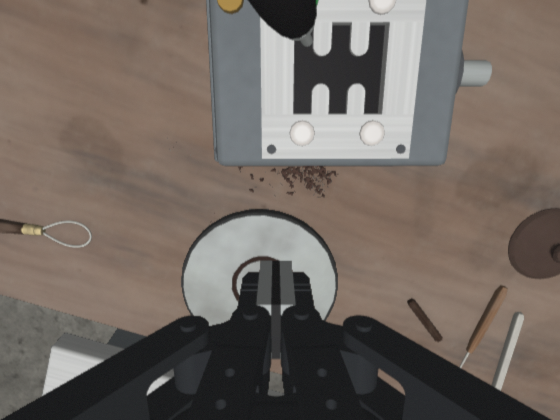

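The stem at (304,38) is at the far end of the left slot, by the green plug, and the tool is clear. The last push met the stop at 6 N.

```bash
python3 -m handwheel '[[0,[0,0,0],0],[0,[0,0,0],0],[0,[0,0,0],0]]'; python3 -c "
from cell import env
print(env.close_job())"
```

```text
clock: 10.32
ee_pos: [426.0, -20.6, 381.0]
orientation: [-3.096, -0.529, 0.002]
wrist_force: [0.2, 0.9, 0.2]
width: 0.2
gripper_force: 0.0
the job is handed in; nothing more can be done
None
```

I pushed the lever through neutral into the far-left slot at the green plug, up to the end stop (about 6.6 N). The arm is backed clear and the job was handed in at 10.3 s; no verdict came back, and I judged "fully home" from the last picture and the push force.

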